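Read a gas canister's charge with the pocket gauge and sort it

TASK

Check the charge of the steel canister in the round grey cup: take the pocket gauge from its rest, press its bell chuck squarely down on the valve stem until the rubber seal inside is firmly squashed for about a second - feel for it, stems differ in length, and never push harder than about 16 N - then park the gauge in its rest again with its rod still out. If the broad black mark on the rod has come out of the barrel, stand the canister in the free pocket of the white carrier; if it has not, stand it on the free end of the low white riser. Keep the canister upright and leave everything else where it is.

Things in the scene. Friction and masses are not known exactly. Their poses are not given: they have to be found in the camera images.
- gauge_center (a point): Centre of the pocket gauge's steel head (block 26 x 26 mm, 38 mm tall), on the chuck's axis, 45 mm above its mouth: grip here across y. z up along the chuck axis, x along the barrel. Below the head hangs a brass bell chuck 22 mm across, flaring to 30 mm in its lowest 8 mm. A round 13 mm barrel runs level from the head, its far end 100 mm from here; the rod slides out there. 0.13 kg.
- gauge_mouth (a point): Centre of the chuck's lower rim, 45 mm below gauge_center, same axes. The mouth is 22 mm wide inside and narrows over 8 mm to a straight bore 14.4 mm wide. Inside, on the axis: the tip of a sprung nose (5 mm across) 6 mm above the mouth, and the face of a rubber seal 13.5 mm above it.
- gauge: The gauge; origin at gauge_mouth, same axes. On a valve the nose meets the pin first and is pushed in; the rod comes out 5 times as far as the nose goes in, and stops where the nose's spring (0.6 N/mm) and friction balance the gas. It reads true once the seal is down on the stem; pressing deeper does not move it further. Hold the head with 40 N or more.
- rod_end (a point): Outer end of the gauge's rod, 106 mm from the chuck axis along gauge x when the rod is in, at the height of gauge_center; moves out with the rod.
- gauge_rod (a joint): How far the rod stands out beyond its home, m: 0 in (a 6 mm stub with black cap shows), 0.036 at most; charges give 0.005 to 0.035. White rod 5 mm square, thin black marks every 5 mm, one broad black mark (3 mm) at 20 mm: it counts as out of the barrel above 0.020. It stays where it was pushed (0.15 N friction).
- gauge_seal (a joint): How far the rubber seal in the chuck is squashed, m: 0 free, 0.0018 at its stop; 9 N per mm. It counts as firmly squashed above 0.0006.
- canister_center (a point): Centre of the canister to be checked, half-way up, 44 mm above its underside; z up its axis. Stainless cylinder 50 mm across up to 55 mm above the underside (grip across it about 50 mm up, so that the stem clears the gripper), shoulder, neck 22 mm across up to 67 mm, then the valve stem on the axis. About 0.5 kg.
- canister: The canister; origin at the centre of its underside. Brass valve stem 12 mm across, chamfered; its rim lies 83 to 97 mm above the underside (stems differ in length, unknown). A pin stands 1 mm out of it, pushed up by the gas with 1.6 to 4.8 N (unknown); travel 14 mm. Pressing takes the gas's force plus the seal's: 13 to 16 N down closes the seal at any charge; past its stop it climbs fast; over 23 N, side loads counted, spoils the valve.
- cup_floor (a point): Centre of the inner floor of the fixed grey cup in which the canister stands at the start, 6 mm above the worktop; the cup is 53 mm wide inside, 62 mm outside, its rim 14 mm above this floor, with a flange 88 mm across.
- carrier_pocket (a point): Centre of the floor of the free pocket of the fixed white carrier block (160 x 76 mm, 24 mm high, long along its x), 8 mm above the worktop. Round pocket 56 mm wide, 16 mm deep, chamfered. Another canister stands fixed in the second pocket, 80 mm away along +x.
- riser_spot (a point): Middle of the free end of the top of the fixed white riser (102 mm along its x, 172 mm along its y, 22 mm high), on the surface. Another canister stands fixed on the other end, 87 mm away along -y. The top reaches 51 mm to either side along x and 44 mm along +y from this point.
- rest_seat (a point): The gauge's fixed rest: centre of the floor of its round seat, 6 mm above the worktop, where the chuck's mouth stands when parked. The seat is 37 mm wide inside with a 12 mm high wall. 78 mm away along x a fork with a notch 20 mm wide takes the barrel; notch floor 38.3 mm, arms to 52.5 mm above this point. Parked, the gauge's x lies along this x and its z is up.
- timer: white bench timer lying flat, 62 x 62 x 16 mm; a bystander, origin at its underside
- petri: closed petri dish, 60 mm across, 14 mm high; a bystander, origin at its underside
- tweezers: steel tweezers lying flat, 123 mm long; a bystander, origin at its underside
- pe_small: small white screw-cap bottle, 42 mm across, 71 mm tall; a bystander, origin at its underside
Not all that is in view belongs to the job. What is shaped like the canister but blue or purple is not meant.

How it is judged:
By the outcome, as a careful person would: the job done as asked, in the order asked, and still so for the second after the job is handed in, with the robot touching nothing.
It also fails if it takes over 64 s, if anything falls off the work surface, if the arm or the gripper's body presses on something with over 40 N, if the wrist force passes 120 N, or if a joint passes its speed limit or range.

ROBOT

A 7-joint arm with a two-finger parallel gripper is mounted at the origin on the work surface; the furniture and walls round the work are solid. World frame = base frame: x ahead of the robot, y to its left, z up, the work surface at z = 0. Lengths are in m, angles in rad, forces in N, time in s.
With the tool pointing down it reaches from about 0.4 to 0.85 m from the base axis. Payload 10.4 kg.
Tool frame: the origin (TCP) lies between the finger pads; the fingertips stand 22 mm ahead of it and the grasp point (between the pads) lies 3 mm ahead of it; z points along the fingers, y is the line along which they close (so a half turn about z gives the same grasp; the last joint's range is limited). The gripper opens to 85 mm and grips with 20 to 120 N. Pads are 22 mm wide; open, the fingers measure 114 mm over their backs; the gripper's body (76 mm by 85 mm) begins 54 mm behind the grasp point. The pads swing forward as they close: fully open they stand 13 mm farther back than shut.
Start: joints at [-1.333, 0.332, -0.065, 1.46, 0.022, 1.35, -0.088], TCP at [0.161, 0.604, 0.253] pointing down, gripper open.
Joint ranges: [-2.6, 2.6], [-0.5, 2.12], [-1.47, 1.34], [0.16, 2.42], [-1.27, 4.41], [0.06, 2.06], [-2.6, 2.6]. Speed limits (rad/s): [2.22, 2.22, 2.79, 2.79, 3.14, 3.14, 3.14].

INTERFACE

Orientations are given as a unit quaternion [x, y, z, w].
In Python, from workcell import manip, camera, ticket, boxes_of, outline_of gives the robot as it stands.
- The arm moves only by the tool carry_out, never from a script. Its argument "deltas" is a list of rows, each a list of 5 numbers: the shift along the tool's x, y, z as a fraction of full scale, then the turn about the tool's z as a fraction of full scale, then the opening, from -1 (shut) to 1 (fully open), so that 0 is half open. In form: [[tx, ty, tz, spin, gripper], ...]. A call has 1 to 20 rows; each row is the pose to reach, as a shift and turn from the pose commanded when the call began, along the tool's axes at that moment; what a row does not reach only later rows make up. Full scale, the value 1, is 150 mm for a shift and 30 degrees for a turn. A row lasts 1/8 s, in which the tool goes at most 62.5 mm and 10.7 degrees, less where a joint would pass 70% of its speed; a pose out of reach is approached as far as the arm can. A call with a number of a shift or a turn outside -1 to 1 is refused whole. A call with a gripper value outside its range is refused whole. The fingers move at their own pace and stop on an object; "force" is the grip in N (left out, the last holds). Time passes only in rows, so rows that repeat a pose let the fingers close. It gives the time, the measured TCP pose, the force, the opening and the grip force at its end, in the units of the state.
- manip.get_obs(): the state, without advancing time (a new reading comes with each control period).
- camera(name): name is "scene" or "side" or "wrist"; returns a dict with "img" (400x640x3 uint8, red, green, blue), "depth" (400x640 float32, m along the optical axis (not along the pixel's ray), 0 where there is no reading), "vertical_fov" (degrees; the focal length in pixels is half the picture's height over the tangent of half this angle, whatever the lens; pixels are square), "cx", "cy" (the principal point, pixels), "R" (3x3) and "t" (3): a world point X has camera coordinates R X + t. Camera axes: x right, y down, z forward; pixel columns grow to the right and rows downward; lengths in m; the calibration is good to about 2 mm. A picture is of the moment at which its call begins.
- ticket.hand_in(): hands the job in; it is judged then, once.
Trained networks look in a picture, given as the dict that the camera call returned (one of the last four; its "shot" number tells which), for a name from the list of things; names that differ only in an ending like _2 or _b are one class to them, and where a whole thing is asked for, a point or a joint stands for the part that bears it (a point fixed in the world has none). Each returns a list of dicts, best first, with "conf" (0 to 1); they miss things now and then, are a little off and sometimes report something else, mostly with a low value. They report only what shows in the picture. A call takes as long as a camera call. They do not tell look-alikes from the thing itself.
- boxes_of(query, picture): "position" ([x, y, z] in m, in world coordinates, good to about 4 mm: the middle of the surface that is visible of it).
- outline_of(query, picture): "region" (400x640 bool, what is visible of it).
The state is a dict: "clock": time; "joint_pos": joint angles; "joint_velocities": joint speeds; "tau": joint torques, N m; "position": TCP position; "ee_rot": TCP orientation; "ft_force": force on the tool from outside, world axes, zero at the start; "torque": the same for the moment, N m; "grip_width": opening from 0.0 (shut) to 1.0 (fully open); "grasp_force": force on a finger pad.
Only numpy, scipy, OpenCV 4.12 (cv2) and the standard library are available. Lean on these libraries where they do the work, as an engineer would, in place of code of your own. Each camera call takes 0.05 s, during which the arm holds its last target. There are 200 camera calls.

## Working session

There is one attempt and no reset: what is moved stays moved. The work goes in short steps, Python scripts to look and compute and a tool call to move; the robot and the scene stay as the last step left them, time stands still between calls to the robot, and variables do not carry over. Pictures are saved under pics/ and viewed, at most 13 in all, crops included, and the job is handed in when it is done.

Besides the shell and the picture viewer there is one more tool, called after "Call:" in YAML: its name, and indented under it one key for each argument. carry_out: Moves the arm, as the interface text tells. Its arguments: {"type":"object","properties":{"deltas":{"type":"array","items":{"type":"array","items":{"type":"number"}}},"force":{"type":"number"}},"required":["deltas"]}

```bash
mkdir -p pics; ls; cat > h.py <<'E'
import numpy as np, cv2
from workcell import manip, camera, ticket, boxes_of, outline_of
def cloud(p):
    f=200/np.tan(np.radians(p["vertical_fov"])/2)
    v,u=np.mgrid[0:400,0:640]; d=p["depth"]
    c=np.stack([(u-p["cx"])/f*d,(v-p["cy"])/f*d,d],-1)
    w=(c-p["t"])@p["R"]
    w[d<=0]=np.nan
    return w
def proj(p,X):
    f=200/np.tan(np.radians(p["vertical_fov"])/2)
    c=p["R"]@np.array(X)+p["t"]; return (f*c[0]/c[2]+p["cx"],f*c[1]/c[2]+p["cy"])
def save(p,n,box=None,s=1):
    im=p["img"][:,:,::-1]
    if box: im=im[box[1]:box[3],box[0]:box[2]]
    cv2.imwrite("pics/"+n,cv2.resize(im,None,fx=s,fy=s,interpolation=cv2.INTER_CUBIC))
E
python3 - <<'E'
from h import *
o=manip.get_obs(); print({k:np.round(v,3) for k,v in o.items()})
ims=[]
for n in ["scene","side","wrist"]:
    p=camera(n); save(p,n+".png"); 
    print(n,"cam at",np.round(-p["R"].T@p["t"],3))
    for q in ["gauge","canister","cup_floor","carrier_pocket","riser_spot","rest_seat","rod_end","gauge_mouth","gauge_center","canister_center","timer","petri","tweezers","pe_small"]:
        try: print(q,[(round(b["conf"],2),np.round(b["position"],3).tolist()) for b in boxes_of(q,p)][:4])
        except Exception as e: print(q,e)
E
```

```text
pics
{'clock': np.float64(0.0), 'joint_pos': array([-1.333,  0.333, -0.065,  1.461,  0.022,  1.35 , -0.089]), 'joint_velocities': array([ 0.002,  0.   , -0.001,  0.001, -0.   , -0.001,  0.001]), 'tau': array([-1.0000e-03, -6.2546e+01,  4.9000e-02, -3.9160e+01,  1.6000e-02,
        1.0000e-02, -0.0000e+00]), 'position': array([0.161, 0.604, 0.252]), 'ee_rot': array([ 0.13 ,  0.992, -0.001, -0.   ]), 'ft_force': array([-0.79 ,  0.167,  0.693]), 'torque': array([-0.011,  0.017,  0.045]), 'grasp_force': np.float64(0.0), 'grip_width': np.float64(0.999)}
scene cam at [-0.034 -0.613  0.866]
gauge [(0.82, [0.466, -0.168, 0.056])]
canister [(0.86, [0.453, -0.012, 0.061]), (0.79, [0.206, -0.329, 0.062]), (0.77, [0.481, -0.277, 0.055]), (0.65, [0.546, 0.088, 0.051])]
cup_floor [(0.53, [0.445, -0.026, 0.007])]
carrier_pocket [(0.57, [0.514, 0.196, 0.022])]
riser_spot [(0.67, [0.511, 0.373, 0.024])]
rest_seat [(0.69, [0.524, -0.171, 0.008]), (0.46, [0.469, -0.167, 0.055])]
rod_end []
gauge_mouth [(0.66, [0.47, -0.161, 0.058])]
gauge_center [(0.9, [0.468, -0.166, 0.054])]
canister_center [(0.76, [
[... 754 characters left out ...]
 [0.524, -0.169, 0.01]), (0.34, [0.515, 0.193, 0.023])]
rod_end []
gauge_mouth []
gauge_center [(0.63, [0.48, -0.169, 0.054])]
canister_center [(0.97, [0.49, -0.281, 0.056]), (0.8, [0.559, 0.083, 0.044]), (0.74, [0.214, -0.337, 0.058]), (0.52, [0.461, -0.016, 0.063])]
timer [(0.69, [0.367, 0.123, 0.015])]
petri [(0.56, [0.372, 0.035, 0.013])]
tweezers []
pe_small [(0.53, [0.352, -0.129, 0.046])]
wrist cam at [0.089 0.622 0.374]
gauge []
canister []
cup_floor []
carrier_pocket [(0.9, [0.446, 0.236, 0.007])]
riser_spot []
rest_seat []
rod_end []
gauge_mouth []
gauge_center []
canister_center []
timer []
petri [(0.61, [0.448, 0.238, 0.01]), (0.44, [0.379, 0.029, 0.016])]
tweezers []
pe_small []
```

View pics/scene.png

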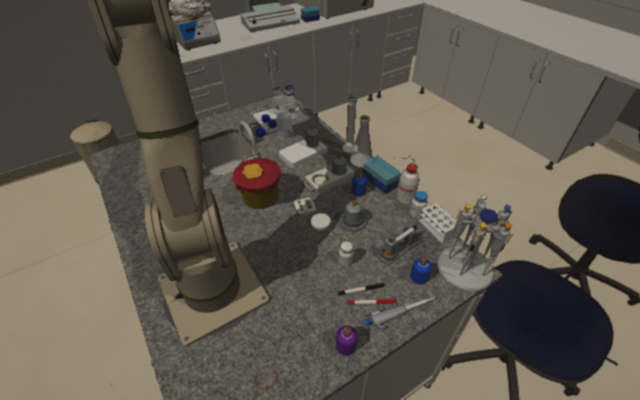

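View pics/side.png

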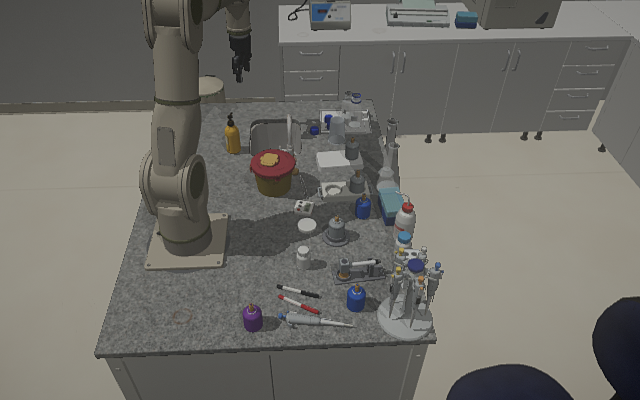

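The scene view shows the steel canister at (355,213), the gauge in its rest at (398,242), and blue and purple decoys. The side view shows the carrier at (345,190) and the riser at (340,165), each with a fixed dark canister. I'll fit these from the depth data.

```bash
cat >> h.py <<'E'
from scipy.optimize import least_squares
def circ(P,r=None,x0=None):
    x0=P.mean(0) if x0 is None else x0
    f=(lambda q: np.hypot(*(P-q[:2]).T)-(r if r else q[2]))
    s=least_squares(f,list(x0)+([] if r else [0.03]),loss="soft_l1",f_scale=0.002)
    return np.round(s.x,4),np.round(np.median(abs(s.fun)),4),len(P)
def near(W,c,rad,z0,z1):
    d=np.hypot(W[...,0]-c[0],W[...,1]-c[1]); 
    return W[(d<rad)&(W[...,2]>z0)&(W[...,2]<z1)]
E
python3 - <<'E'
from h import *
for n in ["scene","side"]:
    p=camera(n); W=cloud(p)
    P=near(W,(.46,-.015),.045,.028,.055); print(n,"can",circ(P[:,:2],.025,(.46,-.01)))
    T=near(W,(.465,-.01),.03,.07,.12); print(" stem",np.round(T.mean(0),4) if len(T) else 0,np.round(T[:,2].max(),4) if len(T) else 0)
    F=near(W,(.46,-.015),.06,.012,.026); print(" flange",circ(F[:,:2]), np.round(np.median(F[:,2]),4))
    G=near(W,(.50,-.168),.09,.045,.08); 
    for z in (.05,.06,.065,.07):
        g=G[abs(G[:,2]-z)<.004]; print("  g",z,len(g), np.round(g[:,:2].min(0),3) if len(g) else'',np.round(g[:,:2].max(0),3) if len(g) else '')
    B=G[(G[:,0]>.495)&(G[:,0]<.56)]; 
    if len(B)>5:
        k=np.polyfit(B[:,0],B[:,1],1); print("barrel",k,len(B))
    for nm,c,z in (("car",(.52,.17),.024),("ris",(.51,.34),.022)):
        Q=near(W,c,.13,z-.006,z+.006)[:,:2]
        r=cv2.minAreaRect(Q.astype(np.float32)); print(nm,len(Q),np.round(np.array(r[0]),3),np.round(r[1],3),round(r[2],1))
        O=near(W,c,.13,z+.012,z+.05); print("  fixed can",circ(O[:,:2],.025,O[:,:2].mean(0)))
    # height map
    hm={}
    print("hmax grid x .1-.8 step .1")
    for y in np.arange(.7,-.41,-.1):
        print(round(y,1),[round(float(np.nanmax(np.append(W[...,2][(abs(W[...,0]-x)<.05)&(abs(W[...,1]-y)<.05)],0))),2) for x in np.arange(.1,.85,.1)])
E
```

```text
scene can (array([ 0.4618, -0.0012]), np.float64(0.0007), 97)
 stem [ 0.4592 -0.0045  0.0777] 0.0896
 flange (array([ 0.4622, -0.0007,  0.0284]), np.float64(0.0025), 105) 0.0174
  g 0.05 93 [ 0.454 -0.253] [ 0.573 -0.144]
  g 0.06 85 [ 0.454 -0.256] [ 0.571 -0.142]
  g 0.065 56 [ 0.454 -0.257] [ 0.497 -0.154]
  g 0.07 64 [ 0.454 -0.179] [ 0.482 -0.154]
barrel [ 0.51332758 -0.4382576 ] 131
car 524 [0.528 0.158] [0.171 0.23 ] 87.0
  fixed can (array([0.5823, 0.1456]), np.float64(0.0397), 595)
ris 698 [0.51  0.323] [0.165 0.222] 4.0
  fixed can (array([0.536 , 0.3471]), np.float64(0.0054), 123)
hmax grid x .1-.8 step .1
0.7 [0.0, 0.0, 0.0, 0.0, 0.08, 0.11, 0.01, 0.0]
0.6 [0.0, 0.44, 0.0, 0.02, 0.09, 0.14, 0.01, 0.0]
0.5 [0.0, 0.0, 0.16, 0.0, 0.1, 0.0, 0.0, 0.0]
0.4 [0.0, 0.0, 0.16, 0.03, 0.1, 0.11, 0.0, 0.0]
0.3 [0.62, 0.12, 0.12, 0.02, 0.02, 0.02, 0.22, 0.0]
0.2 [0.64, 0.12, 0.12, 0.03, 0.1, 0.19, 0.19, 0.0]
0.1 [0.68, 0.0, 0.02, 0.02, 0.07, 0.09, 0.07, 0.0]
0.0 [0.6, 0.0, 0.02, 0.07, 0.09, 0.15, 0.17, 0.0]
-0.1 [0.32, 0.0, 0.07, 0.07, 0.06, 0.08, 0.08, 0.0]
-0.2 [0.0, 0.0, 0.01, 0.02,
[... 668 characters left out ...]
an (array([0.5486, 0.3471]), np.float64(0.0058), 121)
hmax grid x .1-.8 step .1
0.7 [0.01, 0.33, 0.01, 0.01, 0.09, 0.14, 0.02, 0.0]
0.6 [0.53, 0.54, 0.0, 0.03, 0.1, 0.15, 0.01, 0.0]
0.5 [0.35, 0.57, 0.16, 0.01, 0.1, 0.01, 0.01, 0.0]
0.4 [0.6, 0.61, 0.16, 0.03, 0.11, 0.11, 0.01, 0.0]
0.3 [0.65, 0.64, 0.13, 0.03, 0.03, 0.03, 0.23, 0.0]
0.2 [0.68, 0.12, 0.13, 0.03, 0.1, 0.19, 0.19, 0.0]
0.1 [0.71, 0.01, 0.02, 0.02, 0.09, 0.09, 0.07, 0.0]
0.0 [0.6, 0.01, 0.02, 0.08, 0.09, 0.15, 0.17, 0.0]
-0.1 [0.32, 0.01, 0.07, 0.08, 0.06, 0.09, 0.09, 0.0]
-0.2 [0.01, 0.01, 0.02, 0.02, 0.08, 0.06, 0.0, 0.0]
-0.3 [0.01, 0.09, 0.03, 0.03, 0.09, 0.23, 0.23, 0.0]
-0.4 [0.01, 0.01, 0.01, 0.01, 0.01, 0.23, 0.02, 0.0]
```

Call:
carry_out:
  deltas:
    - [-0.3,-0.3,-0.33,0,1]
    - [-0.6,-0.6,-0.33,0,1]
    - [-0.9,-0.9,-0.33,0,1]
    - [-1,-1,-0.33,0,1]

```text
clock: 2.85
position: [0.2692, 0.4177, 0.3035]
ee_rot: [0.131, 0.991, 0.001, 0.0]
ft_force: [-0.1, -0.3, -0.7]
grip_width: 0.999
grasp_force: 0.0
```

Call:
carry_out:
  deltas:
    - [-0.3,-0.3,0,0,1]
    - [-0.6,-0.6,0,0,1]
    - [-0.9,-0.9,0,0,1]
    - [-1,-1,0,0,1]

```text
clock: 3.35
position: [0.3753, 0.2333, 0.3032]
ee_rot: [0.132, 0.991, 0.0, 0.0]
ft_force: [-0.6, 0.9, -0.5]
grip_width: 0.999
grasp_force: 0.0
```

Call:
carry_out:
  deltas:
    - [-0.15,-0.4,0,0,1]
    - [-0.3,-0.8,0,0,1]
    - [-0.4,-1,0,0,1]

```text
clock: 3.72
position: [0.393, 0.0734, 0.3031]
ee_rot: [0.131, 0.991, 0.001, 0.0]
ft_force: [0.8, 0.2, -0.3]
grip_width: 1.001
grasp_force: 0.0
```

```bash
python3 - <<'E'
from h import *
o=manip.get_obs(); print({k:np.round(o[k],3) for k in ("clock","position","ee_rot","joint_pos","ft_force")})
p=camera("wrist"); save(p,"w1.png"); np.save("w1.npy",p,allow_pickle=True)
print(np.round(-p["R"].T@p["t"],3),np.round(p["R"][2],2), proj(p,(.461,-.001,.05)),proj(p,(.468,-.166,.05)))
W=cloud(p)
P=near(W,(.46,0),.045,.028,.055); print("can",circ(P[:,:2],.025,(.46,0)))
for q in ["carrier_pocket","riser_spot","canister","cup_floor","gauge","rest_seat"]:
    print(q,[(round(b["conf"],2),np.round(b["position"],3).tolist()) for b in boxes_of(q,p)][:4])
E
```

```text
{'clock': np.float64(3.725), 'position': array([0.393, 0.073, 0.303]), 'ee_rot': array([0.131, 0.991, 0.001, 0.   ]), 'joint_pos': array([-0.795, -0.253,  0.418,  1.938,  0.102,  1.435,  0.905]), 'ft_force': array([ 0.839,  0.233, -0.279])}
[0.321 0.092 0.424] [ 0.28 -0.07 -0.96] (np.float64(284.36704636657413), np.float64(227.11993966768608)) (np.float64(180.84741692041274), np.float64(257.74545816459016))
can (array([ 0.4624, -0.0029]), np.float64(0.0002), 205)
carrier_pocket [(0.75, [0.493, 0.205, 0.018])]
riser_spot [(0.93, [0.506, 0.374, 0.021])]
canister [(0.74, [0.55, 0.099, 0.064]), (0.72, [0.458, 0.004, 0.064]), (0.68, [0.222, -0.299, 0.032]), (0.57, [0.483, -0.254, 0.05])]
cup_floor [(0.55, [0.443, 0.013, 0.006])]
gauge [(0.56, [0.466, -0.16, 0.059]), (0.16, [0.373, 0.051, 0.017])]
rest_seat [(0.61, [0.46, -0.156, 0.005])]
```

View pics/w1.png

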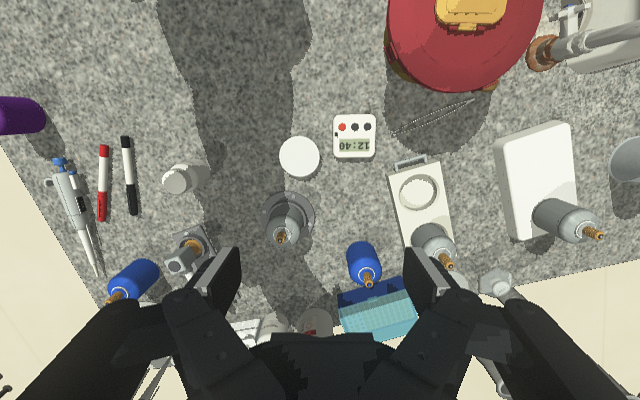

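Call:
carry_out:
  deltas:
    - [-0.1,-0.4,0.1,0,1]
    - [-0.2,-0.8,0.2,0,1]
    - [-0.2,-1,0.3,0,1]
    - [-0.2,-1,0.3,0,1]

```text
clock: 4.58
position: [0.3825, -0.0775, 0.257]
ee_rot: [0.131, 0.991, 0.0, -0.001]
ft_force: [-0.3, 1.5, 0.5]
grip_width: 0.997
grasp_force: 0.0
```

```bash
python3 - <<'E'
from h import *
o=manip.get_obs(); print({k:np.round(o[k],3) for k in ("clock","position","ee_rot","joint_pos","ft_force")})
p=camera("wrist"); save(p,"w2.png"); np.save("w2.npy",p,allow_pickle=True)
W=cloud(p)
P=near(W,(.46,0),.045,.028,.055); print("can",circ(P[:,:2],.025,(.46,0)))
G=near(W,(.468,-.166),.022,.06,.085); print("head",np.round(G.min(0),4),np.round(G.max(0),4),len(G))
T=G[G[:,2]>np.percentile(G[:,2],60)-.002]
r=cv2.minAreaRect((T[:,:2]*1000).astype(np.float32)); print("top",r,np.median(T[:,2]))
B=near(W,(.53,-.15),.06,.04,.08);B=B[B[:,0]>.49]; print("barrel",np.round(np.polyfit(B[:,0],B[:,1],1),3),len(B),np.round(B.max(0),3))
E
```

```text
{'clock': np.float64(4.575), 'position': array([ 0.383, -0.078,  0.257]), 'ee_rot': array([ 0.131,  0.991,  0.   , -0.001]), 'joint_pos': array([-0.676, -0.316,  0.636,  2.042,  0.189,  1.362,  1.203]), 'ft_force': array([-0.291,  1.472,  0.501])}
can (array([ 0.4624, -0.0027]), np.float64(0.0002), 298)
head [ 0.455  -0.18    0.0601] [ 0.4823 -0.1529  0.0731] 454
top ((468.7899169921875, -166.5049591064453), (25.50286293029785, 25.57090950012207), 5.3569464683532715) 0.07026491742566601
barrel [ 0.094 -0.209] 750 [ 0.575 -0.141  0.06 ]
```

View pics/w2.png

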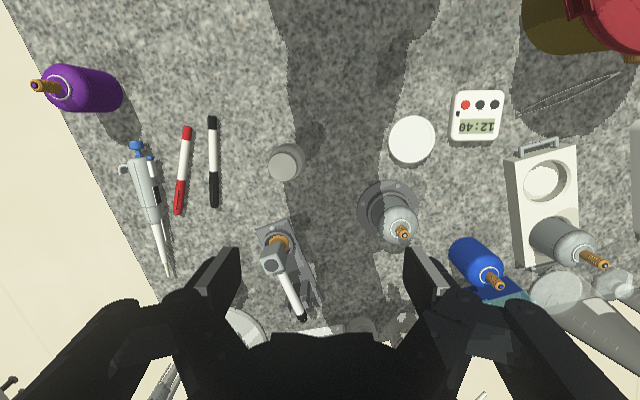

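w2 shows the gauge head at (272,262), with the barrel running to (303,318). The canister stem is at (402,232) and the carrier pocket at (545,180). The head fit gives (0.469,-0.1665), yaw 5.4°, top z 0.070, which agrees with the text.

Call:
carry_out:
  deltas:
    - [-0.3,-0.2,0.2,-0.33,1]
    - [-0.6,-0.4,0.5,-0.66,1]
    - [-0.71,-0.424,0.71,-0.677,1]
    - [-0.71,-0.424,0.71,-0.677,1]
    - [-0.71,-0.424,0.71,-0.677,1]
  force: 60

```text
clock: 5.25
position: [0.4701, -0.1643, 0.1501]
ee_rot: [-0.048, 0.999, -0.001, -0.002]
ft_force: [0.1, 0.7, 0.5]
grip_width: 0.998
grasp_force: 0.0
```

```bash
cat >> h.py <<'E'
from scipy.spatial.transform import Rotation as Ro
def togo(x,y,z,yaw=None):
    "yaw: wanted angle of tool y in world, deg (mod 180)"
    o=manip.get_obs(); R=Ro.from_quat(o["ee_rot"]).as_matrix()
    d=R.T@(np.array([x,y,z])-o["position"])
    a=np.degrees(np.arctan2(R[1,1],R[0,1])); s=0 if yaw is None else -((yaw-a+90)%180-90)
    print("pos",np.round(o["position"],4),"tooly",round(a,2),"z axis",np.round(R[:,2],4),"shift",np.round(d/.15,3),"spin",round(s/30,3),"F",np.round(o["ft_force"],2))
E
python3 - <<'E'
from h import *
togo(.4688,-.1665,.055,95.4)
p=camera("wrist"); W=cloud(p)
G=near(W,(.468,-.166),.024,.06,.085)
T=G[G[:,2]>.066]; r=cv2.minAreaRect((T[:,:2]*1000).astype(np.float32)); print("top",r,np.median(T[:,2]),len(T))
E
```

```text
pos [ 0.4701 -0.1643  0.1501] tooly 95.45 z axis [-0.0034 -0.0023 -1.    ] shift [ 0.008 -0.013  0.634] spin 0.002 F [0.11 0.66 0.49]
top ((468.9408264160156, -167.43316650390625), (25.39316177368164, 25.15399932861328), 6.08217191696167) 0.07016725398949497 1035
```

Call:
carry_out:
  deltas:
    - [0.005,-0.015,0.3,0,1]
    - [0.005,-0.015,0.5,0,1]
    - [0.005,-0.015,0.634,0,1]
    - [0.005,-0.015,0.634,0,1]
    - [0.005,-0.015,0.634,0,1]

```text
clock: 5.92
position: [0.4701, -0.1669, 0.0576]
ee_rot: [-0.047, 0.999, 0.0, 0.001]
ft_force: [0.7, -0.5, -0.1]
grip_width: 1.001
grasp_force: 0.0
```

```bash
python3 - <<'E'
from h import *
togo(.4689,-.1670,.055,95.4)
E
```

```text
pos [ 0.4701 -0.1669  0.0576] tooly 95.41 z axis [ 0.002  0.001 -1.   ] shift [0.008 0.    0.017] spin 0.0 F [ 0.71 -0.47 -0.11]
```

Call:
carry_out:
  deltas:
    - [0.008,0,0.015,0,-0.3]
    - [0.008,0,0.015,0,-0.6]
    - [0.008,0,0.015,0,-1]
    - [0.008,0,0.015,0,-1]
    - [0.008,0,0.015,0,-1]
    - [0.008,0,0.015,0,-1]
  force: 60

```text
clock: 6.68
position: [0.4682, -0.1677, 0.0542]
ee_rot: [-0.047, 0.999, 0.0, 0.0]
ft_force: [-2.2, 0.9, 6.2]
grip_width: 0.296
grasp_force: 58.3
```

```bash
python3 - <<'E'
from h import *
o=manip.get_obs(); print(o["grip_width"],o["grasp_force"],o["clock"])
togo(.4689,-.1670,.055,95.4)
E
```

```text
0.29599853652589314 58.29858899116516 6.675
pos [ 0.4682 -0.1677  0.0542] tooly 95.36 z axis [ 2.e-04  3.e-04 -1.e+00] shift [-0.005  0.004 -0.005] spin -0.001 F [-2.23  0.94  6.24]
```

Call:
carry_out:
  deltas:
    - [0,0,-0.2,0,-1]
    - [0,0,-0.5,0,-1]
    - [0,0,-0.8,0,-1]
    - [0,0,-1,0,-1]
    - [0,0,-1,0,-1]

```text
clock: 7.3
position: [0.469, -0.1679, 0.2055]
ee_rot: [-0.047, 0.999, 0.0, 0.002]
ft_force: [-0.3, 0.6, -1.3]
grip_width: 0.3
grasp_force: 58.9
```

Call:
carry_out:
  deltas:
    - [0,0.2,0,0,-1]
    - [0,0.4,0,0,-1]
    - [0,0.6,0,0,-1]
    - [0,0.6,0,0,-1]
    - [0,0.6,0,0,-1]

```text
clock: 7.92
position: [0.4592, -0.0786, 0.2032]
ee_rot: [-0.047, 0.999, -0.0, -0.001]
ft_force: [-0.3, -0.1, -0.6]
grip_width: 0.299
grasp_force: 59.2
```

```bash
python3 - <<'E'
from h import *
o=manip.get_obs(); print(o["grip_width"],o["grasp_force"],o["clock"])
p=camera("wrist"); save(p,"w3.png"); W=cloud(p); np.save("w3.npy",p,allow_pickle=True)
P=near(W,(.462,-.003),.045,.028,.055); print("can",circ(P[:,:2],.025,(.46,0)))
for z0 in range(60,110,3):
    T=near(W,(.4624,-.0027),.02,z0/1000,z0/1000+.003)
    if len(T)>8: print(z0,circ(T[:,:2]),np.round(T.mean(0),4))
togo(.4624,-.0027,.2,95.4)
E
```

```text
0.29905039097917324 59.20052111148834 7.925
can (array([ 0.4624, -0.0027]), np.float64(0.0001), 342)
63 (array([ 0.4627, -0.0025,  0.0194]), np.float64(0.0004), 23) [ 0.4546 -0.0027  0.0657]
66 (array([ 0.4624, -0.0027,  0.0172]), np.float64(0.0015), 570) [ 0.4612 -0.0045  0.0678]
69 (array([ 0.4625, -0.0022,  0.0133]), np.float64(0.0011), 214) [ 0.459  -0.0049  0.0702]
72 (array([ 0.4625, -0.0028,  0.0094]), np.float64(0.0014), 237) [ 0.4599 -0.0054  0.073 ]
75 (array([ 0.4635, -0.0015,  0.0077]), np.float64(0.0003), 19) [ 0.4584 -0.0058  0.0769]
78 (array([ 0.4621, -0.0031,  0.0058]), np.float64(0.0002), 15) [ 0.4595 -0.007   0.0799]
81 (array([ 0.4622, -0.0027,  0.006 ]), np.float64(0.0001), 17) [ 0.4591 -0.0063  0.0825]
84 (array([ 0.4621, -0.0029,  0.0058]), np.float64(0.0002), 25) [ 0.4593 -0.0064  0.0857]
87 (array([ 0.4618, -0.0031,  0.0042]), np.float64(0.001), 108) [ 0.4617 -0.0034  0.0889]
90 (array([ 0.4623, -0.0005,  0.0038]), np.float64(0.0008), 18) [ 0.4616 -0.0032  0.0906]
pos [ 0.4593 -0.079   0.2034] tooly 95.3 z axis [-9.e-04 -5.e-04 -1.e+00] shift [-0.068  0.505  0.022] spin -0.003 F [-0.05 -0.83 -1.8 ]
```

View pics/w3.png

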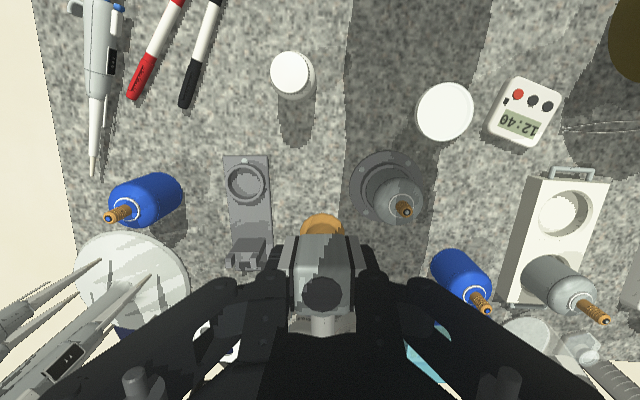

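w3 shows the gauge held squarely, with the brass bell at (320,225) and the stem top at (404,209). The empty seat is at (246,185). I'll measure the bell in hand next, and the destinations from the same picture.

```bash
python3 - <<'E'
from h import *
p=np.load("w3.npy",allow_pickle=True).item(); W=cloud(p)
for z0 in range(145,225,4):
    T=near(W,(.4593,-.079),.028,z0/1000,z0/1000+.004)
    if len(T)>8: print(z0,len(T),circ(T[:,:2]),np.round(T[:,:2].min(0),4),np.round(T[:,:2].max(0),4))
T=near(W,(.4593,-.079),.03,.14,.2); print("zmin",np.sort(T[:,2])[:10])
# seat
for z0 in (12,15):
    S=near(W,(.4689,-.167),.03,z0/1000,z0/1000+.006); print("seat",circ(S[:,:2]),S[:,2].mean())
S=near(W,(.4689,-.167),.012,0,.02); print("seat floor z",np.median(S[:,2]),len(S))
for n in ("w1.npy","w2.npy","w3.npy"):
    q=np.load(n,allow_pickle=True).item(); W=cloud(q)
    d=near(W,(.5,.19),.026,0,.03); print(n,"floor",np.round(np.median(d[d[:,2]<.012],0),4) if (d[:,2]<.012).any() else '')
    for c in ((.49,.19),):
        F=near(W,c,.045,.0,.022)
        # pocket wall: points between floor and top
        w=F[(F[:,2]>.010)&(F[:,2]<.020)]; 
        if len(w)>10: print(" pocket wall",circ(w[:,:2],None,c))
        K=near(W,(.565,.15),.05,.035,.055); print(" car can",circ(K[:,:2],.025,(.56,.15)))
E
```

```text
153 42 (array([ 0.4609, -0.079 ,  0.0147]), np.float64(0.0002), 42) [ 0.4461 -0.0937] [ 0.4593 -0.0646]
157 270 (array([ 0.4609, -0.0791,  0.0137]), np.float64(0.0006), 270) [ 0.4459 -0.0935] [ 0.4616 -0.0646]
161 190 (array([ 0.461 , -0.0792,  0.012 ]), np.float64(0.0005), 190) [ 0.4474 -0.0926] [ 0.459  -0.0673]
165 76 (array([ 0.4606, -0.0792,  0.0109]), np.float64(0.0001), 76) [ 0.449  -0.0893] [ 0.4566 -0.0702]
169 74 (array([ 0.4608, -0.0792,  0.0111]), np.float64(0.0001), 74) [ 0.4493 -0.0886] [ 0.4551 -0.0713]
173 60 (array([ 0.4605, -0.0792,  0.0108]), np.float64(0.0002), 60) [ 0.4493 -0.0874] [ 0.4533 -0.0734]
177 27 (array([ 0.4634, -0.0787,  0.0137]), np.float64(0.0001), 27) [ 0.4493 -0.0851] [ 0.4511 -0.0766]
181 57 (array([ 0.6374, -0.0617,  0.1903]), np.float64(0.0002), 57) [ 0.4468 -0.0992] [ 0.4511 -0.0616]
185 237 (array([ 0.5161, -0.0738,  0.069 ]), np.float64(0.0005), 237) [ 0.4462 -0.1044] [ 0.455  -0.0558]
189 302 (array([ 0.5103, -0.0744,  0.0633]), np.float64(0.0004), 302) [ 0.4462 -0.1053] [ 0.4552 -0.0537]
193 360 (array([ 0.5119, -0.0744,  0.0648]), np.floa
[... 927 characters left out ...]
 0.4688, -0.1664,  0.0203]), np.float64(0.001), 355) 0.016457043417231133
seat (array([ 0.4692, -0.1667,  0.0202]), np.float64(0.001), 411) 0.017538535303713562
seat floor z 0.005907695710708415 318
w1.npy floor [0.4879 0.1959 0.0081]
 pocket wall (array([0.4695, 0.1961, 0.034 ]), np.float64(0.0026), 195)
 car can (array([0.5407, 0.1467]), np.float64(0.0114), 99)
w2.npy floor [0.4903 0.1962 0.008 ]
 pocket wall (array([0.4789, 0.1937, 0.0332]), np.float64(0.0042), 461)
 car can (array([0.5414, 0.1589]), np.float64(0.002), 287)
w3.npy floor [0.491  0.1966 0.008 ]
 pocket wall (array([0.4842, 0.1932, 0.0336]), np.float64(0.0047), 683)
 car can (array([0.545 , 0.1591]), np.float64(0.0025), 465)
```

Call:
carry_out:
  deltas:
    - [-0.02,0.2,0,0,-1]
    - [-0.04,0.4,0,0,-1]
    - [-0.058,0.506,0.05,0,-1]
    - [-0.058,0.506,0.2,0,-1]
    - [-0.058,0.506,0.27,0,-1]
    - [-0.058,0.506,0.27,0,-1]
    - [-0.058,0.506,0.27,0,-1]
    - [-0.058,0.506,0.27,0,-1]

```text
clock: 8.98
position: [0.4615, -0.0018, 0.164]
ee_rot: [-0.047, 0.999, 0.0, 0.0]
ft_force: [0.4, 0.6, -1.1]
grip_width: 0.298
grasp_force: 59.3
```

```bash
python3 - <<'E'
from h import *
from time import sleep
for i in range(2):
    p=camera("wrist"); W=cloud(p); o=manip.get_obs(); t=o["position"]; print(o["clock"],np.round(t,4),np.round(o["ft_force"],2))
    P=near(W,(.462,-.003),.045,.028,.055); print("can",circ(P[:,:2],.025,(.46,0)))
    for z0,z1 in ((.078,.087),):
        T=near(W,(.4624,-.0027),.009,z0,z1)
        if len(T)>8: print("stem",circ(T[:,:2],.006))
    for a,b,r in ((.010,.022,.011),):
        T=near(W,t[:2],.02,t[2]-.048+a,t[2]-.048+b); print("chuck",circ(T[:,:2],r,(t[0]+.001,t[1])))
save(p,"w4.png",(200,100,500,400),2)
togo(.4624,-.0027,.15,95.4)
E
```

```text
9.025 [ 0.4615 -0.0018  0.1639] [ 0.49  0.82 -0.85]
can (array([ 0.4625, -0.0029]), np.float64(0.0001), 276)
stem (array([ 0.4624, -0.003 ]), np.float64(0.0001), 55)
chuck (array([ 0.4631, -0.0024]), np.float64(0.0002), 212)
9.075 [ 0.4614 -0.0017  0.1638] [-0.18 -0.69 -1.34]
can (array([ 0.4625, -0.0029]), np.float64(0.0001), 289)
stem (array([ 0.4624, -0.003 ]), np.float64(0.0001), 57)
chuck (array([ 0.4631, -0.0023]), np.float64(0.0001), 211)
pos [ 0.4614 -0.0017  0.1638] tooly 95.36 z axis [ 7.e-04  6.e-04 -1.e+00] shift [-0.006 -0.007  0.092] spin -0.001 F [-0.18 -0.69 -1.34]
```

View pics/w4.png

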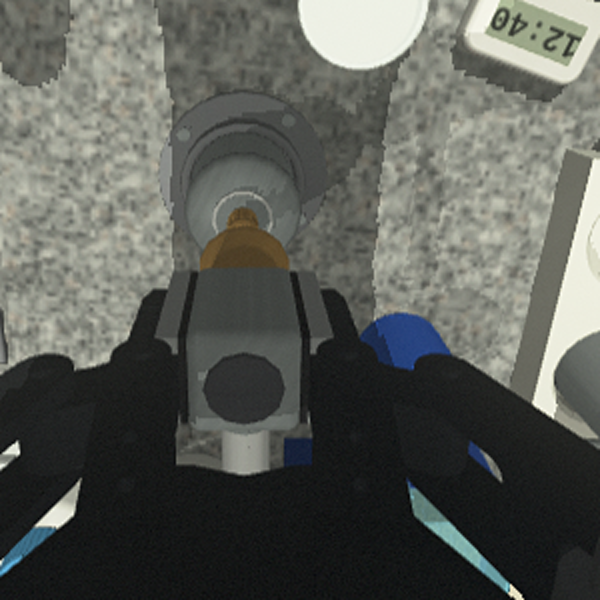

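w4 shows the bell lined up over the stem. The residual of about 0.9 mm gets corrected on the way down.

Call:
carry_out:
  deltas:
    - [0.005,-0.004,0.05,0,-1]
    - [0.005,-0.004,0.1,0,-1]
    - [0.005,-0.004,0.15,0,-1]
    - [0.005,-0.004,0.2,0,-1]
    - [0.005,-0.004,0.22,0,-1]
    - [0.005,-0.004,0.22,0,-1]
    - [0.005,-0.004,0.22,0,-1]

```text
clock: 9.95
position: [0.4605, -0.0024, 0.1306]
ee_rot: [-0.047, 0.999, 0.0, 0.0]
ft_force: [-0.5, 0.3, -0.1]
grip_width: 0.3
grasp_force: 59.5
```

Call:
carry_out:
  deltas:
    - [0,0,0.01,0,-1]
    - [0,0,0.02,0,-1]
    - [0,0,0.02,0,-1]
    - [0,0,0.02,0,-1]

```text
clock: 10.45
position: [0.4606, -0.0024, 0.1275]
ee_rot: [-0.047, 0.999, 0.0, 0.0]
ft_force: [-0.8, -0.0, 0.7]
grip_width: 0.3
grasp_force: 59.5
```

Call:
carry_out:
  deltas:
    - [0,0,0.007,0,-1]
    - [0,0,0.014,0,-1]
    - [0,0,0.014,0,-1]
    - [0,0,0.014,0,-1]

```text
clock: 10.95
position: [0.4605, -0.0024, 0.1254]
ee_rot: [-0.047, 0.999, 0.0, 0.0]
ft_force: [-0.3, -0.4, 1.3]
grip_width: 0.295
grasp_force: 59.5
```

Call:
carry_out:
  deltas:
    - [0,0,0.004,0,-1]
    - [0,0,0.007,0,-1]
    - [0,0,0.007,0,-1]

```text
clock: 11.32
position: [0.4605, -0.0024, 0.1243]
ee_rot: [-0.047, 0.999, 0.0, 0.0]
ft_force: [-0.1, -0.5, 0.4]
grip_width: 0.298
grasp_force: 59.5
```

Call:
carry_out:
  deltas:
    - [0,0,0.004,0,-1]
    - [0,0,0.006,0,-1]
    - [0,0,0.006,0,-1]

```text
clock: 11.7
position: [0.4606, -0.0024, 0.1236]
ee_rot: [-0.047, 0.999, 0.0, 0.0]
ft_force: [-1.8, -0.4, 5.1]
grip_width: 0.297
grasp_force: 59.8
```

Call:
carry_out:
  deltas:
    - [0,0,0.002,0,-1]
    - [0,0,0.004,0,-1]
    - [0,0,0.004,0,-1]

```text
clock: 12.08
position: [0.4607, -0.0024, 0.1232]
ee_rot: [-0.047, 0.999, 0.0, 0.0]
ft_force: [-2.1, -0.7, 7.5]
grip_width: 0.297
grasp_force: 60.2
```

Call:
carry_out:
  deltas:
    - [0,0,0.002,0,-1]
    - [0,0,0.004,0,-1]
    - [0,0,0.004,0,-1]

```text
clock: 12.45
position: [0.4609, -0.0023, 0.1228]
ee_rot: [-0.047, 0.999, 0.0, 0.0]
ft_force: [-3.6, -2.0, 12.0]
grip_width: 0.298
grasp_force: 60.6
```

Call:
carry_out:
  deltas:
    - [0,0,0,0,-1]
    - [0,0,0,0,-1]
    - [0,0,0,0,-1]
    - [0,0,0,0,-1]
    - [0,0,0,0,-1]

```text
clock: 13.08
position: [0.4608, -0.0024, 0.1228]
ee_rot: [-0.047, 0.999, 0.0, 0.0]
ft_force: [-3.1, -0.9, 11.3]
grip_width: 0.295
grasp_force: 60.6
```

Call:
carry_out:
  deltas:
    - [0,0,0,0,-1]
    - [0,0,0,0,-1]
    - [0,0,0,0,-1]
    - [0,0,0,0,-1]
    - [0,0,0,0,-1]

```text
clock: 13.7
position: [0.4608, -0.0024, 0.1228]
ee_rot: [-0.047, 0.999, 0.0, 0.0]
ft_force: [-2.8, -0.6, 11.7]
grip_width: 0.295
grasp_force: 60.6
```

Call:
carry_out:
  deltas:
    - [0,0,-0.01,0,-1]
    - [0,0,-0.05,0,-1]
    - [0,0,-0.12,0,-1]
    - [0,0,-0.2,0,-1]
    - [0,0,-0.3,0,-1]
    - [0,0,-0.4,0,-1]
    - [0,0,-0.53,0,-1]
    - [0,0,-0.53,0,-1]
    - [0,0,-0.53,0,-1]

```text
clock: 14.82
position: [0.4603, -0.0023, 0.2014]
ee_rot: [-0.047, 0.999, 0.0, -0.0]
ft_force: [-0.5, -0.0, -1.4]
grip_width: 0.293
grasp_force: 59.2
```

```bash
python3 - <<'E'
from h import *
p=camera("wrist"); W=cloud(p); o=manip.get_obs(); t=o["position"]; np.save("w5.npy",p,allow_pickle=True)
P=near(W,(.462,-.003),.045,.028,.055); print("can",circ(P[:,:2],.025,(.46,0)))
T=near(W,t[:2],.02,t[2]-.038,t[2]-.026); print("chuck",circ(T[:,:2],.011,(t[0]+.001,t[1])),t)
S=near(W,(.4689,-.167),.026,.014,.0185); print("seat",circ(S[:,:2],None,(.469,-.167)))
c=np.array([t[0]+.001,t[1],t[2]-.003]); gx=np.array([.9956,.0935,0])
for n in ("scene","side"):
    q=camera(n); u=[proj(q,c+gx*d) for d in (0,.1,.106,.126,.142)]; print(n,np.round(u,0).tolist())
    a=np.array(u[3]); x,y=int(a[0]),int(a[1]); im=q["img"][y-30:y+30,x-40:x+40,::-1]
    cv2.imwrite(f"pics/{n}5.png",cv2.resize(im,None,fx=6,fy=6,interpolation=cv2.INTER_CUBIC))
a=cv2.imread("pics/scene5.png");b=cv2.imread("pics/side5.png"); cv2.imwrite("pics/rod5.png",cv2.resize(np.hstack([a,b]),(800,300)))
togo(.4692,-.1669,.2045,95.4)
E
```

```text
can (array([ 0.4625, -0.0029]), np.float64(0.0001), 191)
chuck (array([ 0.4618, -0.0028]), np.float64(0.0002), 209) [ 0.46008414 -0.0023705   0.20111828]
seat (array([ 0.4692, -0.1662,  0.0203]), np.float64(0.001), 430)
scene [[356.0, 173.0], [382.0, 159.0], [384.0, 158.0], [388.0, 155.0], [392.0, 153.0]]
side [[338.0, 189.0], [372.0, 186.0], [374.0, 186.0], [381.0, 185.0], [386.0, 185.0]]
pos [ 0.4601 -0.0025  0.2011] tooly 95.36 z axis [-1.1e-03 -5.0e-04 -1.0e+00] shift [ 0.042 -1.097 -0.022] spin -0.001 F [-0.13  0.04 -1.53]
```

View pics/rod5.png

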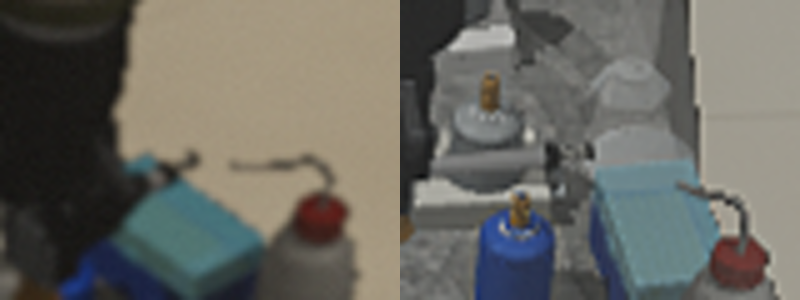

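Call:
carry_out:
  deltas:
    - [0.02,-0.3,0,0,-1]
    - [0.03,-0.6,0,0,-1]
    - [0.05,-0.9,0,0,-1]
    - [0.05,-1,0,0,-1]

```text
clock: 15.48
position: [0.4664, -0.1553, 0.2015]
ee_rot: [-0.045, 0.999, -0.001, -0.0]
ft_force: [0.7, 0.6, -1.3]
grip_width: 0.297
grasp_force: 59.3
```

Call:
carry_out:
  deltas:
    - [0.004,-0.09,0.1,0,-1]
    - [0.004,-0.092,0.3,0,-1]
    - [0.004,-0.092,0.5,0,-1]
    - [0.004,-0.092,0.6,0,-1]
    - [0.004,-0.092,0.6,0,-1]
    - [0.004,-0.092,0.6,0,-1]

```text
clock: 16.23
position: [0.4683, -0.1664, 0.1126]
ee_rot: [-0.047, 0.999, -0.0, 0.001]
ft_force: [0.3, -0.0, 0.2]
grip_width: 0.296
grasp_force: 59.3
```

```bash
python3 - <<'E'
from h import *
p=camera("wrist"); W=cloud(p); o=manip.get_obs(); t=o["position"]
T=near(W,t[:2],.02,t[2]-.038,t[2]-.026); print("chuck",circ(T[:,:2],.011,(t[0]+.001,t[1])),t)
S=near(W,(.4689,-.167),.026,.014,.0185); print("seat",circ(S[:,:2],None,(.469,-.167)))
S=W[(abs(W[...,0]-.44)<.03)&(abs(W[...,1]+.167)<.03)&(W[...,2]<.0185)&(W[...,2]>.014)]; print(len(S))
togo(.4682,-.1670,.055,95.4)
E
```

```text
chuck (array([ 0.4699, -0.167 ]), np.float64(0.0002), 205) [ 0.46841627 -0.16635816  0.1126687 ]
seat (array([ 0.4689, -0.1672,  0.0201]), np.float64(0.0011), 499)
375
pos [ 0.4684 -0.1664  0.1127] tooly 95.37 z axis [ 1.6e-03  1.0e-04 -1.0e+00] shift [ 0.002 -0.004  0.384] spin -0.001 F [ 0.24 -0.06 -1.48]
```

Call:
carry_out:
  deltas:
    - [0.005,-0.003,0.1,0,-1]
    - [0.005,-0.003,0.2,0,-1]
    - [0.005,-0.003,0.3,0,-1]
    - [0.005,-0.003,0.35,0,-1]
    - [0.005,-0.003,0.375,0,-1]
    - [0.005,-0.003,0.375,0,-1]
    - [0.005,-0.003,0.375,0,-1]

```text
clock: 17.15
position: [0.4673, -0.1668, 0.0558]
ee_rot: [-0.047, 0.999, -0.0, 0.0]
ft_force: [0.0, 0.4, -1.5]
grip_width: 0.293
grasp_force: 59.3
```

Call:
carry_out:
  deltas:
    - [0,0,0.006,0,-1]
    - [0,0,0.01,0,-1]
    - [0,0,0.01,0,-1]

```text
clock: 17.52
position: [0.4672, -0.1667, 0.0542]
ee_rot: [-0.047, 0.999, 0.0, 0.0]
ft_force: [-1.9, 1.8, 4.8]
grip_width: 0.292
grasp_force: 60.1
```

Call:
carry_out:
  deltas:
    - [0,0,-0.008,0,-0.5]
    - [0,0,-0.008,0,0.2]
    - [0,0,-0.008,0,1]
    - [0,0,-0.008,0,1]
    - [0,0,-0.2,0,1]
    - [0,0,-0.5,0,1]
    - [0,0,-0.9,0,1]
    - [0,0,-0.97,0,1]

```text
clock: 18.52
position: [0.4685, -0.1674, 0.2025]
ee_rot: [-0.047, 0.999, 0.0, 0.003]
ft_force: [0.0, 0.2, 0.3]
grip_width: 1.004
grasp_force: 0.0
```

Call:
carry_out:
  deltas:
    - [0,0.3,0,0,1]
    - [0,0.6,0,0,1]
    - [-0.05,0.9,0,0,1]
    - [-0.05,1,0,0,1]
    - [-0.05,1,0,0,1]

```text
clock: 19.15
position: [0.4601, -0.0157, 0.1989]
ee_rot: [-0.048, 0.999, 0.0, -0.0]
ft_force: [0.0, -0.4, -0.9]
grip_width: 0.998
grasp_force: 0.0
```

```bash
python3 - <<'E'
from h import *
p=camera("wrist"); W=cloud(p); np.save("w6.npy",p,allow_pickle=True)
P=near(W,(.462,-.003),.045,.028,.055); print("can",circ(P[:,:2],.025,(.46,0)))
c=np.array([.4692,-.167,.0513]); g=np.array([.9956,.0935,0])
u=np.round([proj(p,c+g*d) for d in (0,.1,.12,.142)]); print(u)
G=near(W,(.468,-.166),.024,.06,.085);T=G[G[:,2]>.066]; print(cv2.minAreaRect((T[:,:2]*1000).astype(np.float32)),np.median(T[:,2]))
x,y=map(int,u[1]); y=min(max(y,60),340); x=max(x,80); save(p,"rod6.png",(x-80,y-60,x+80,y+60),5)
togo(.4625,-.0029,.059,95.4)
E
```

```text
can (array([ 0.4625, -0.0029]), np.float64(0.0001), 197)
[[170. 185.]
 [184. 273.]
 [187. 289.]
 [189. 305.]]
((467.8044128417969, -166.6601104736328), (25.031335830688477, 26.464025497436523), 5.773539066314697) 0.07003191305423036
pos [ 0.4602 -0.0169  0.1991] tooly 95.4 z axis [-6.e-04 -2.e-04 -1.e+00] shift [-0.025  0.092  0.934] spin 0.0 F [-0.34 -0.    0.23]
```

View pics/rod6.png

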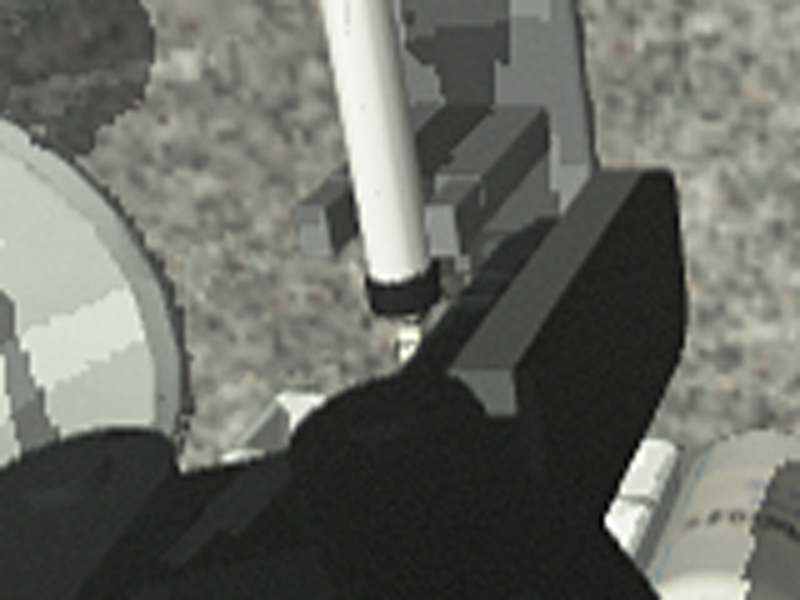

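Call:
carry_out:
  deltas:
    - [-0.1,0.1,-0.2,0,1]
    - [-0.4,0.2,-0.33,0,1]
    - [-0.5,0.2,-0.33,0,1]
    - [-0.5,0.2,-0.33,0,1]

```text
clock: 19.7
position: [0.5328, 0.0187, 0.2485]
ee_rot: [-0.046, 0.999, -0.001, -0.0]
ft_force: [-0.3, -1.0, -0.4]
grip_width: 1.003
grasp_force: 0.0
```

```bash
python3 - <<'E'
from h import *
p=camera("wrist"); W=cloud(p); np.save("w7.npy",p,allow_pickle=True)
c=np.array([.4685,-.167,.0513]); g=np.array([.9956,.0935,0])
for d in (.1,.106,.12,.126,.142): print(d,np.round(proj(p,c+g*d),1))
u=proj(p,c+g*.115)
x,y=map(int,u); save(p,"rod7.png",(x-40,y-30,x+40,y+30),10)
K=near(W,(.56,.155),.06,.035,.055); print(" car can",len(K),circ(K[:,:2],.025,(.565,.155)))
togo(.4625,-.0029,.059,95.4)
E
```

```text
0.1 [172.6 194.5]
0.106 [173.4 199.3]
0.12 [175.2 210.3]
0.126 [176.  214.9]
0.142 [178.  227.1]
 car can 362 (array([0.535 , 0.1629]), np.float64(0.0041), 362)
pos [0.532  0.0184 0.2484] tooly 95.22 z axis [-0.001 -0.002 -1.   ] shift [ 0.473 -0.097  1.263] spin -0.006 F [ 0.18 -0.13  1.12]
```

View pics/rod7.png

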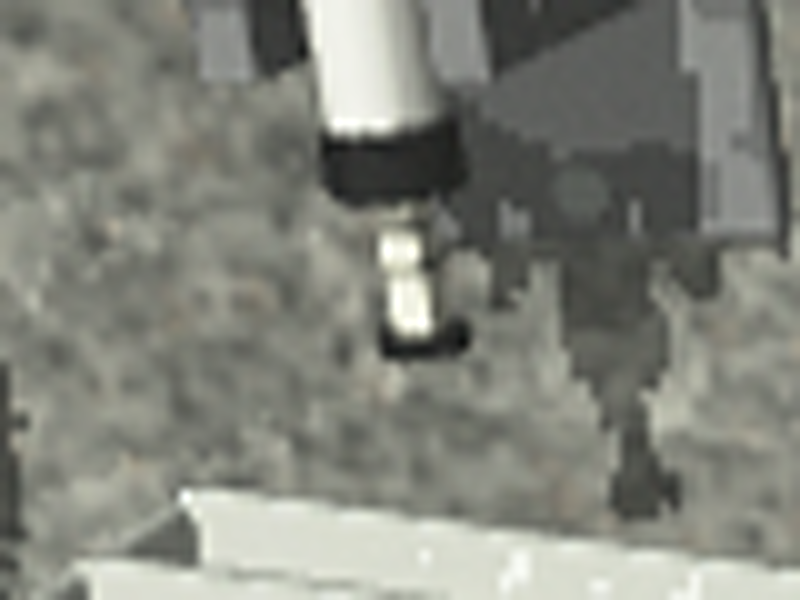

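rod7 shows the barrel's end ring at crop (390,195) and the rod's cap at (425,350), about 14–15 mm out. Only thin marks show (y≈215 and 265), with no broad mark. The charge is low, so the canister goes on the riser. Next I grasp the canister and work out the riser's pose.

Call:
carry_out:
  deltas:
    - [0.2,-0.05,0.1,0,1]
    - [0.473,-0.097,0.3,0,1]
    - [0.473,-0.097,0.5,0,1]
    - [0.473,-0.097,0.5,0,1]
    - [0.473,-0.097,0.5,0,1]

```text
clock: 20.38
position: [0.4634, -0.0014, 0.1747]
ee_rot: [-0.046, 0.999, -0.0, 0.0]
ft_force: [-0.3, 0.5, -0.0]
grip_width: 1.0
grasp_force: 0.0
```

```bash
python3 - <<'E'
from h import *
togo(.4625,-.0029,.059,95.4)
p=np.load("w1.npy",allow_pickle=True).item(); W=cloud(p)
m=(abs(W[...,2]-.022)<.004)&(abs(W[...,0]-.52)<.16)&(abs(W[...,1]-.34)<.11)
n,l,st,ce=cv2.connectedComponentsWithStats(m.astype(np.uint8)); k=1+np.argmax(st[1:,4]); Q=W[l==k]
r=cv2.minAreaRect((Q[:,:2]*1000).astype(np.float32)); print("riser",st[k],np.round(cv2.boxPoints(r)).tolist(),r,np.median(Q[:,2]))
for z in (.04,.05,.06):
    A=W[(abs(W[...,2]-z)<.006)&(abs(W[...,0]-.56)<.1)&(abs(W[...,1]-.35)<.1)]; print("riser can",circ(A[:,:2],.025,A[:,:2].mean(0)) if len(A)>5 else len(A))
E
```

```text
pos [ 0.4634 -0.0014  0.1747] tooly 95.33 z axis [ 3.e-04 -8.e-04 -1.e+00] shift [ 0.007 -0.009  0.771] spin -0.002 F [-0.34  0.49 -0.03]
riser [ 501  122   77  119 5638] [[421.0, 425.0], [429.0, 329.0], [593.0, 343.0], [585.0, 439.0]] ((506.96807861328125, 383.7723388671875), (164.95401000976562, 95.9690933227539), 4.817866325378418) 0.02199736495594455
riser can (array([0.5597, 0.3472]), np.float64(0.0155), 323)
riser can (array([0.5586, 0.3484]), np.float64(0.0131), 320)
riser can (array([0.5557, 0.3483]), np.float64(0.0102), 338)
```

Call:
carry_out:
  deltas:
    - [0.007,-0.009,0.3,0,1]
    - [0.007,-0.009,0.6,0,1]
    - [0.007,-0.009,0.75,0,1]
    - [0.007,-0.009,0.771,0,1]
    - [0.007,-0.009,0.771,0,1]

```text
clock: 21.0
position: [0.463, -0.0025, 0.0592]
ee_rot: [-0.047, 0.999, -0.0, 0.0]
ft_force: [0.3, -0.5, -0.1]
grip_width: 0.998
grasp_force: 0.0
```

Call:
carry_out:
  deltas:
    - [0,0,0,0,0.4]
    - [0,0,0,0,0.1]
    - [0,0,0,0,-1]
    - [0,0,0,0,-1]
    - [0,0,0,0,-1]
  force: 50

```text
clock: 21.62
position: [0.4627, -0.0022, 0.0594]
ee_rot: [-0.047, 0.999, 0.001, 0.0]
ft_force: [-4.1, 0.7, 14.5]
grip_width: 0.57
grasp_force: 49.6
```

Call:
carry_out:
  deltas:
    - [0,0,-0.05,0,-1]
    - [0,0,-0.15,0,-1]
    - [0,0,-0.3,0,-1]
    - [0,0,-0.6,0,-1]
    - [0,0,-0.9,0,-1]
    - [0,0,-1,0,-1]
    - [0,0,-1,0,-1]

```text
clock: 22.5
position: [0.4624, -0.0021, 0.2089]
ee_rot: [-0.047, 0.999, 0.001, 0.001]
ft_force: [-0.1, -0.1, -4.8]
grip_width: 0.565
grasp_force: 54.2
```

Call:
carry_out:
  deltas:
    - [0,0.2,0,0,-1]
    - [0,0.5,0,0,-1]
    - [0,0.8,0,0,-1]
    - [-0.1,1,0,0,-1]
    - [-0.1,1,0,0,-1]

```text
clock: 23.12
position: [0.4625, 0.1503, 0.2067]
ee_rot: [-0.049, 0.999, -0.002, -0.001]
ft_force: [0.2, -1.9, -4.6]
grip_width: 0.566
grasp_force: 54.2
```

Call:
carry_out:
  deltas:
    - [0,0.2,0,0,-1]
    - [0,0.5,0,0,-1]
    - [-0.1,0.7,0,0,-1]
    - [-0.1,0.7,0,0,-1]
    - [-0.1,0.7,0,0,-1]

```text
clock: 23.75
position: [0.4679, 0.2532, 0.2075]
ee_rot: [-0.046, 0.999, -0.001, -0.0]
ft_force: [0.0, -0.2, -4.7]
grip_width: 0.568
grasp_force: 54.2
```

```bash
cat > r.py <<'E'
from h import *
p=camera("wrist"); W=cloud(p); o=manip.get_obs(); t=o["position"]; print(o["clock"],o["grip_width"],o["grasp_force"])
m=(abs(W[...,2]-.022)<.004)&(abs(W[...,0]-.52)<.16)&(abs(W[...,1]-.38)<.11)
n,l,st,ce=cv2.connectedComponentsWithStats(m.astype(np.uint8)); k=1+np.argmax(st[1:,4]); Q=W[l==k]
r=cv2.minAreaRect((Q[:,:2]*1000).astype(np.float32)); print("riser",st[k],np.round(cv2.boxPoints(r)).tolist(),r,np.median(Q[:,2]))
for z in (-.05,-.04,-.03):
    A=near(W,t[:2],.04,t[2]+z,t[2]+z+.012); print("held",z,circ(A[:,:2],.025,t[:2]) if len(A)>5 else len(A))
A=near(W,t[:2],.04,t[2]-.08,t[2]-.03); print("zmin",np.sort(A[:,2])[:4])
A=near(W,(.552,.388),.045,.035,.075); print("fixed",circ(A[:,:2],.025,(.552,.388)))
togo(.465,.380,.16,94.8)
E
python3 r.py; python3 - <<'E'
import sys; sys.path.insert(0,".")
from h import *
p=camera("wrist"); save(p,"w8.png")
E
```

```text
23.8 0.5671456461591251 54.190113111399114
riser [ 387  154   93  120 7890] [[421.0, 425.0], [429.0, 330.0], [578.0, 342.0], [570.0, 437.0]] ((499.6799621582031, 383.34185791015625), (149.2878875732422, 95.39537811279297), 4.83966588973999) 0.021929514120948446
held -0.05 (array([0.4677, 0.2522]), np.float64(0.0001), 370)
held -0.04 (array([0.4677, 0.2522]), np.float64(0.0001), 438)
held -0.03 (array([0.4678, 0.2522]), np.float64(0.0001), 519)
zmin [0.15623538 0.15669295 0.15672345 0.15676428]
fixed (array([0.5528, 0.3882]), np.float64(0.0002), 899)
pos [0.468  0.253  0.2078] tooly 95.27 z axis [-8.e-04 -9.e-04 -1.e+00] shift [-0.058  0.845  0.318] spin 0.016 F [-0.3  -0.33 -4.74]
```

View pics/w8.png

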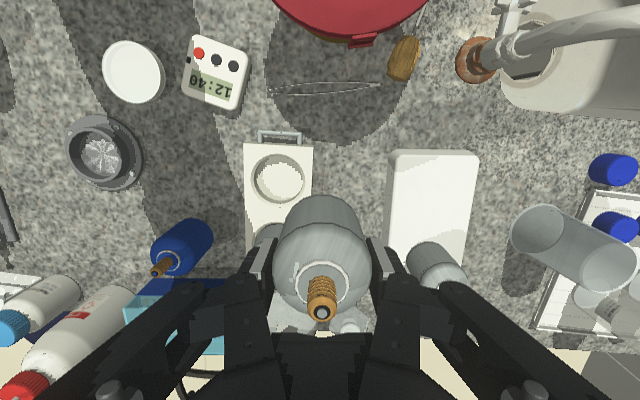

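w8 shows the canister held upright, with the riser at (435,200) and its fixed canister at (435,265). The cup is empty. The riser spot works out to (0.466,0.381) from both the edges and the fixed canister.

Call:
carry_out:
  deltas:
    - [0,0.2,0,0,-1]
    - [-0.03,0.5,0,0,-1]
    - [-0.069,0.8,0,0,-1]
    - [-0.069,0.855,0.1,0,-1]
    - [-0.069,0.855,0.3,0,-1]
    - [-0.069,0.855,0.5,0,-1]
    - [-0.069,0.855,0.65,0,-1]
    - [-0.069,0.855,0.65,0,-1]
    - [-0.069,0.855,0.65,0,-1]

```text
clock: 24.98
position: [0.4669, 0.383, 0.1118]
ee_rot: [-0.047, 0.999, 0.0, 0.0]
ft_force: [0.4, 0.1, -4.2]
grip_width: 0.563
grasp_force: 54.2
```

```bash
python3 r.py
```

```text
25.025 0.5634127074043893 54.15537712164223
riser [ 260  156  122   84 6631] [[420.0, 425.0], [429.0, 330.0], [498.0, 336.0], [489.0, 431.0]] ((459.0334167480469, 380.24041748046875), (68.79219818115234, 95.5064468383789), 5.3047075271606445) 0.02183903673853378
held -0.05 (array([0.4667, 0.3822]), np.float64(0.0001), 372)
held -0.04 (array([0.4668, 0.3822]), np.float64(0.0001), 424)
held -0.03 (array([0.4668, 0.3822]), np.float64(0.0001), 500)
zmin [0.06037154 0.06040403 0.06115554 0.06131237]
fixed (array([0.553, 0.388]), np.float64(0.0002), 605)
pos [0.467  0.3832 0.112 ] tooly 95.35 z axis [ 0.0011  0.0013 -1.    ] shift [ 0.015 -0.02  -0.32 ] spin 0.018 F [-0.32 -0.35 -3.73]
```

Call:
carry_out:
  deltas:
    - [0,-0.009,0.1,0,-1]
    - [0,-0.009,0.18,0,-1]
    - [0,-0.009,0.22,0,-1]
    - [0,-0.009,0.22,0,-1]
    - [0,-0.009,0.22,0,-1]

```text
clock: 25.65
position: [0.4668, 0.3817, 0.0781]
ee_rot: [-0.047, 0.999, 0.0, 0.0]
ft_force: [-0.2, 0.6, -3.8]
grip_width: 0.564
grasp_force: 54.1
```

Call:
carry_out:
  deltas:
    - [0,0,0.01,0,-1]
    - [0,0,0.015,0,-1]
    - [0,0,0.015,0,-1]

```text
clock: 26.02
position: [0.4666, 0.3817, 0.0756]
ee_rot: [-0.047, 0.999, 0.0, 0.0]
ft_force: [0.2, 0.4, -5.2]
grip_width: 0.567
grasp_force: 54.3
```

Call:
carry_out:
  deltas:
    - [0,0,0.005,0,-1]
    - [0,0,0.01,0,-1]
    - [0,0,0.01,0,-1]

```text
clock: 26.4
position: [0.4668, 0.3817, 0.0755]
ee_rot: [-0.047, 0.999, 0.001, -0.0]
ft_force: [-7.1, -4.0, 12.3]
grip_width: 0.565
grasp_force: 56.0
```

Call:
carry_out:
  deltas:
    - [0,0,-0.008,0,-1]
    - [0,0,-0.008,0,0.3]
    - [0,0,-0.008,0,0.6]
    - [0,0,-0.008,0,1]
    - [0,0,-0.008,0,1]
    - [0,0,-0.2,0,1]
    - [0,0,-0.5,0,1]
    - [0,0,-0.9,0,1]
    - [0,0,-1,0,1]
    - [0,0,-1,0,1]

```text
clock: 27.65
position: [0.4668, 0.3819, 0.2246]
ee_rot: [-0.047, 0.999, 0.001, 0.0]
ft_force: [0.3, 0.3, -0.4]
grip_width: 0.996
grasp_force: 0.0
```

```bash
python3 - <<'E'
from h import *
p=camera("wrist"); W=cloud(p)
for a,b in ((.03,.045),(.055,.07)):
    A=near(W,(.466,.381),.04,a,b); print("can",circ(A[:,:2],.025,(.466,.381)))
A=near(W,(.466,.381),.012,.095,.13); print("top z",A[:,2].max() if len(A) else 0)
q=camera("side"); save(q,"fin.png",(280,130,430,300),4)
o=manip.get_obs(); print(o["clock"],o["position"],o["ft_force"])
E
```

```text
can (array([0.4665, 0.3809]), np.float64(0.0001), 76)
can (array([0.4665, 0.3809]), np.float64(0.0001), 93)
top z 0.10705740340385299
27.75 [0.4658937  0.38143041 0.22249922] [ 0.1563038  -0.85949107 -1.08078187]
```

View pics/fin.png

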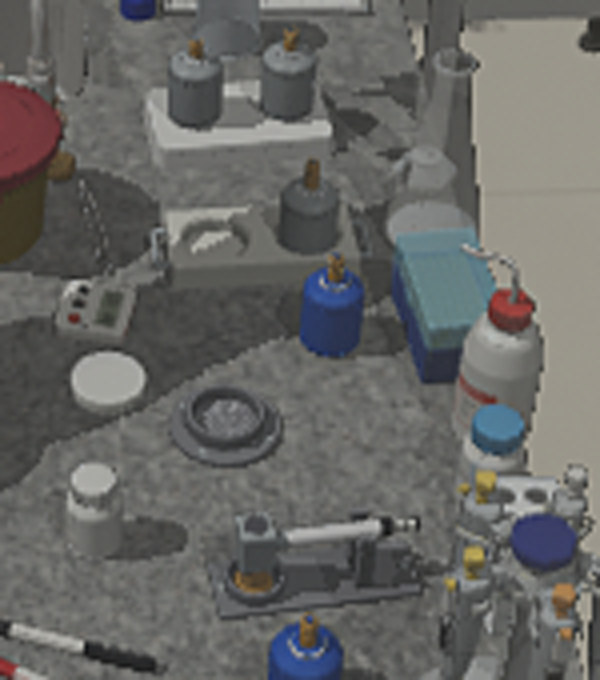

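The final picture shows the canister upright on the riser at (195,90) and the gauge parked with its rod out at (405,522).

```bash
python3 -c "
from workcell import ticket; print(ticket.hand_in())"
```

```text
the job is handed in; nothing more can be done
None
```

I checked the canister's charge with about 13 N on the valve, and the rod came out only about 15 mm, so the broad mark stayed in; the gauge is parked with its rod out, the canister stands upright on the free end of the riser, and the job is handed in.

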